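Make up two weld kits from the cut stock

TASK

Make up two weld kits from the cut steel pieces on the welding table: the round tube, the square tube and the angle go into the long tray with three compartments, the tee and the hexagon nut into the short tray with two compartments, one piece to a compartment, each standing flat on the tray's floor and upright as it stands now. Leave the solid round bar and the U-channel standing where they are.

Things in the scene. Friction and masses are not known exactly. Their poses are not given: they have to be found in the camera images.
- rtube_c (a point): Round tube stub, open through: outside diameter 42 mm, bore 32 mm, 50 mm tall, about 0.2 kg. The point is its centre, 25 mm above its underside; z up; stands loose on the table, bare steel.
- stube_c (a point): Square tube stub, open through: 40 x 40 mm outside, 4 mm wall, 50 mm tall, about 0.2 kg. The point is its centre, 25 mm above its underside; x and y square to its faces, z up; stands loose on the table, bare steel.
- angle_c (a point): Angle (L-section) stub: a flat foot 44 x 44 mm, 8 mm thick, and an upright leg 8 mm thick, 44 mm wide along one edge of the foot, its top 50 mm above the table; about 0.24 kg. The point is the middle of the upright leg, 25 mm above the underside; x runs through the leg's thickness towards the foot, whose centre lies 18 mm from this point along +x; y runs along the leg's 44 mm width; z up; stands loose on the table, bare steel.
- tee_c (a point): Tee stub standing on its flange: a flat foot 60 mm in x by 44 mm in y, 8 mm thick, and an upright web 8 mm thick, 44 mm wide across the middle of the foot, its top 50 mm above the table; about 0.28 kg. The point is the middle of the piece and of its web, 25 mm above the underside; x through the web's thickness, y along its width; z up; stands loose on the table, bare steel.
- hexnut_c (a point): Long hexagon nut standing on end: 38 mm across flats, 22 mm hole, 42 mm tall, about 0.25 kg. The point is its centre, 21 mm above its underside; x is square to one pair of flats (the others every 60 degrees), z up; stands loose on the table, bare steel.
- bar_c (a point): Short solid round bar, 40 mm diameter, 50 mm tall, to be left alone. The point is its centre, 25 mm above its underside; z up; stands loose on the table, bare steel.
- channel_c (a point): U-channel stub, open side up: 46 mm wide in x, 44 mm long in y, 42 mm tall, two upright legs 7 mm thick, to be left alone. The point is its centre, 21 mm above its underside; z up; stands loose on the table, bare steel.
- tray3: Long low grey-painted steel tray, fixed to the table, 256 x 88 mm, 14 mm high, with three compartments 80 x 80 mm in a row along its x axis. Walls and dividers 4 mm thick and 14 mm high, floor 4 mm thick. Origin at the centre of its underside; the compartments' centres lie at x = -84, 0 and +84 mm, y = 0.
- tray2: Short low grey-painted steel tray, fixed to the table, 172 x 88 mm, 14 mm high, with two compartments 80 x 80 mm in a row along its x axis. Walls and divider 4 mm thick and 14 mm high, floor 4 mm thick. Origin at the centre of its underside; the compartments' centres lie at x = -42 and +42 mm, y = 0.
Not all that is in view belongs to the job. What is shaped like the part that bears tee_c but turquoise is not meant. Leave any turquoise look-alike of the part that bears bar_c alone.

How it is judged:
At the end, for the whole second after the job is handed in: Each piece stands in its own compartment of its kit's tray (its point within 39 mm of the compartment centre in x and y, height within 4 mm of resting on the floor, upright within 0.12 rad, under 20 mm/s); bar and channel upright within 25 mm of where they were (y of rtube_c in the frame of tray3 between -0.039 and 0.039 m and z of rtube_c in the frame of tray3 between 0.025 and 0.033 m and angle between each of rtube_c, stube_c, angle_c, tee_c, hexnut_c, bar_c, channel_c's own z axis and vertical below 0.12 rad and linear speed of each of rtube, stube, angle, tee, hexnut below 0.02 m/s and y of stube_c in the frame of tray3 between -0.039 and 0.039 m and z of stube_c in the frame of tray3 between 0.025 and 0.033 m and y of angle_c in the frame of tray3 between -0.039 and 0.039 m and z of angle_c in the frame of tray3 between 0.025 and 0.033 m and (x of rtube_c in the frame of tray3 between -0.123 and -0.045 m or x of stube_c in the frame of tray3 between -0.123 and -0.045 m or x of angle_c in the frame of tray3 between -0.123 and -0.045 m) and (x of rtube_c in the frame of tray3 between -0.039 and 0.039 m or x of stube_c in the frame of tray3 between -0.039 and 0.039 m or x of angle_c in the frame of tray3 between -0.039 and 0.039 m) and (x of rtube_c in the frame of tray3 between 0.045 and 0.123 m or x of stube_c in the frame of tray3 between 0.045 and 0.123 m or x of angle_c in the frame of tray3 between 0.045 and 0.123 m) and y of tee_c in the frame of tray2 between -0.039 and 0.039 m and z of tee_c in the frame of tray2 between 0.025 and 0.033 m and y of hexnut_c in the frame of tray2 between -0.039 and 0.039 m and z of hexnut_c in the frame of tray2 between 0.021 and 0.029 m and (x of tee_c in the frame of tray2 between -0.081 and -0.003 m or x of hexnut_c in the frame of tray2 between -0.081 and -0.003 m) and (x of tee_c in the frame of tray2 between 0.003 and 0.081 m or x of hexnut_c in the frame of tray2 between 0.003 and 0.081 m) and distance of each of bar_c, channel_c from where it was at the start of the episode below 0.025 m); the robot touches nothing.
It fails at once if the solid round bar was moved by more than 25 mm or tipped (distance of bar_c from where it was at the start of the episode above 0.025 m or angle between bar_c's own z axis and vertical above 0.3 rad).
It fails at once if the U-channel was moved by more than 25 mm or tipped (distance of channel_c from where it was at the start of the episode above 0.025 m or angle between channel_c's own z axis and vertical above 0.3 rad).
It also fails if it takes over 131 s, if anything falls off the work surface, if the arm or the gripper's body presses on something with over 40 N, if the wrist force passes 120 N, or if a joint passes its speed limit or range.

ROBOT

A 7-joint arm with a two-finger parallel gripper is mounted at the origin on the work surface. World frame = base frame: x ahead of the robot, y to its left, z up, the work surface at z = 0. Lengths are in m, angles in rad, forces in N, time in s.
With the tool pointing down it reaches from about 0.4 to 0.85 m from the base axis. Payload 10.4 kg.
Tool frame: the origin (TCP) lies midway between the tips of the shut fingers; the grasp point (between the pads) lies 19 mm behind it; y points along the fingers, z is the direction in which the jaws open and shut, and the axes are right-handed (so a half turn about y gives the same grasp; the last joint's range is limited). The gripper opens to 85 mm and grips with 20 to 120 N. Pads are 22 mm wide; open, the fingers measure 114 mm over their backs; the gripper's body (76 mm by 85 mm) begins 54 mm behind the grasp point. The pads swing forward as they close: fully open they stand 13 mm farther back than shut.
Start: joints at [1.259, 0.332, -0.065, 1.46, 0.022, 1.35, -0.088], TCP at [0.178, -0.599, 0.231] pointing down, gripper open.
Joint ranges: [-2.6, 2.6], [-0.5, 2.12], [-1.47, 1.34], [0.16, 2.42], [-1.27, 4.41], [0.06, 2.06], [-2.6, 2.6]. Speed limits (rad/s): [2.22, 2.22, 2.79, 2.79, 3.14, 3.14, 3.14].

INTERFACE

Orientations are given as a unit quaternion [x, y, z, w].
In Python, from station import movep, move_straight, movej, command_gripper, dwell, ik, read_state, read_camera, MotionError, sign_off, search_frame, pinpoint gives the robot as it stands. The module is installed in compiled form; this text tells all that it offers. Calls block until the motion is done:
- movep(position, orientation): joint-space move of the TCP to a pose.
- move_straight(position, frame=None, velocity=0.15): straight line of the TCP; frame=None keeps the orientation; velocity is the mean speed in m/s.
- movej(angles): joint-space move.
- command_gripper(opening, squeeze=None): opening from 0.0 (shut) to 1.0 (fully open); squeeze is the grip in N (None keeps the last); returns when the fingers have stopped.
- dwell(seconds).
- ik(position, orientation): joint angles nearest the present ones, or None.
- read_state(): the state.
- read_camera(name): name is "side" or "top" or "wrist"; returns a dict with "frame" (420x560x3 uint8, red, green, blue), "fx", "fy", "cx", "cy" (pixels), "k1" (the pictures are not rectified: a ray, as slopes to the right and down, at radius r is drawn at 1 + k1 r^2 times it, then the intrinsics apply), "camera_from_world" (4x4, takes a point from world to camera coordinates); the wrist camera has in their place "T_tool_cam" (4x4, takes a point from camera to tool coordinates, whose origin is the TCP and whose axes are the tool frame's). Camera axes: x right, y up, looking along -z (the intrinsics and any distortion apply to the point x, -y, -z); pixel columns grow to the right and rows downward; lengths in m; the calibration is good to about 2 mm. A picture is of the moment at which its call begins: read the wrist's pose just before it. There is no depth.
A pose or a line that the arm cannot do raises MotionError and nothing moves.
- sign_off(): hands the job in, once; it reports no verdict.
Trained networks look in a picture, given as the dict that the camera call returned (one of the last four; its "shot" number tells which), for a name from the list of things; names that differ only in an ending like _2 or _b are one class to them, and where a whole thing is asked for, a point or a joint stands for the part that bears it (a point fixed in the world has none). Each returns a list of dicts, best first, with "p" (0 to 1); they miss things now and then, are a little off and sometimes report something else, mostly with a low value. They report only what shows in the picture. A call takes as long as a camera call. They do not tell look-alikes from the thing itself.
- search_frame(target, picture): "point" ([x, y, z] in m, in world coordinates, good to about 4 mm: the middle of the surface that is visible of it).
- pinpoint(target, picture): "point" ([x, y, z] in m, in world coordinates, good to about 4 mm: a listed point, or the origin of a listed thing).
The state is a dict: "time_s": time; "joints": joint angles; "qd": joint speeds; "effort": joint torques, N m; "eef_pos": TCP position; "tool_rot": TCP orientation; "ft_force": force on the tool from outside, world axes, zero at the start; "wrist_torque": the same for the moment, N m; "finger_gap": opening from 0.0 (shut) to 1.0 (fully open).
Only numpy, scipy, OpenCV 4.12 (cv2) and the standard library are available. Lean on these libraries where they do the work, as an engineer would, in place of code of your own. Each camera call takes 0.05 s, during which the arm holds its last target. There are 200 camera calls.

## Working session

There is one attempt and no reset: what is moved stays moved. The work goes in short steps, each a Python script; the robot and the scene stay as the last script left them, time stands still between calls to the robot, and variables do not carry over. Pictures are saved under pics/ and viewed, about 12 in all and at most 16, crops included, and the job is handed in when it is done.

```bash
mkdir -p pics
python3 - <<'E'
from station import *
import cv2,numpy as np
s=read_state();print({k:np.round(s[k],3) for k in('time_s','eef_pos','tool_rot','finger_gap')})
for c in('top','side'):
    p=read_camera(c);cv2.imwrite(f'pics/{c}0.png',cv2.resize(p['frame'][:,:,::-1],(800,600)))
    print(c,p['fx'],p['cx'],p['cy'],p['k1'],np.round(p['camera_from_world'],3).tolist())
    for n in['rtube_c','stube_c','angle_c','tee_c','hexnut_c','bar_c','channel_c','tray3','tray2']:
        print(n,[(np.round(d['point'],3).tolist(),round(d['p'],2)) for d in pinpoint(n,p)[:4]])
p=read_camera('wrist');print(p['fx'],p['k1'],np.round(p['T_tool_cam'],3).tolist())
E
```

```text
{'time_s': np.float64(0.0), 'eef_pos': array([ 0.178, -0.599,  0.23 ]), 'tool_rot': array([-0.102,  0.7  , -0.699,  0.102]), 'finger_gap': np.float64(1.0)}
top 396.66561649327923 276.1937528295826 205.7986061241013 -0.037019698732391255 [[-0.001, -1.0, 0.01, 0.002], [0.983, 0.001, 0.185, -0.603], [-0.185, 0.01, 0.983, -0.986], [0.0, 0.0, 0.0, 1.0]]
rtube_c [([0.444, -0.004, 0.027], 0.58), ([0.66, -0.013, 0.023], 0.28)]
stube_c [([0.558, -0.146, 0.03], 0.61)]
angle_c [([0.427, 0.136, 0.025], 0.49), ([0.658, -0.012, 0.02], 0.2)]
tee_c [([0.725, 0.218, 0.028], 0.88), ([0.66, 0.132, 0.026], 0.68)]
hexnut_c [([0.659, -0.014, 0.022], 0.65)]
bar_c [([0.45, -0.118, 0.024], 0.76), ([0.477, -0.193, 0.026], 0.48)]
channel_c [([0.563, 0.147, 0.02], 0.83)]
tray3 [([0.515, 0.318, 0.003], 0.89), ([0.51, -0.303, 0.001], 0.69)]
tray2 [([0.515, 0.318, 0.003], 0.89), ([0.51, -0.303, 0.001], 0.69)]
side 449.83507801675324 281.477495492731 203.70930952507757 0.020474529913719855 [[0.933, -0.36, -0.017, -0.562], [0.261, 0.642, 0.721, -0.221], [-0.249, -0.677, 0.692, -0.971], [0.0, 0.0, 0.0, 1.0]]
rtube_c [([0.44, -0.001, 0.025], 0.96)]
stube_c [([0.563, -0.148, 0.022], 0.68)]
angle_c [([0.558, 0.149, 0.02], 0.67), ([0.42, 0.133, 0.027], 0.62)]
tee_c [([0.658, 0.13, 0.027], 0.94), ([0.772, 0.352, 0.018], 0.89), ([0.729, 0.219, 0.026], 0.75), ([0.658, -0.017, 0.022], 0.73)]
hexnut_c [([0.658, -0.015, 0.021], 0.72)]
bar_c [([0.48, -0.192, 0.026], 0.87), ([0.451, -0.118, 0.022], 0.58)]
channel_c [([0.558, 0.146, 0.018], 0.9)]
tray3 [([0.517, 0.326, 0.004], 0.97), ([0.505, -0.299, 0.004], 0.97)]
tray2 [([0.517, 0.326, 0.004], 0.97), ([0.505, -0.299, 0.004], 0.97)]
346.59308404501496 -0.04701086860017259 [[0.0, -0.954, -0.301, -0.077], [-0.0, 0.301, -0.954, -0.142], [1.0, 0.0, -0.0, 0.001], [0.0, 0.0, 0.0, 1.0]]
```

View pics/top0.png

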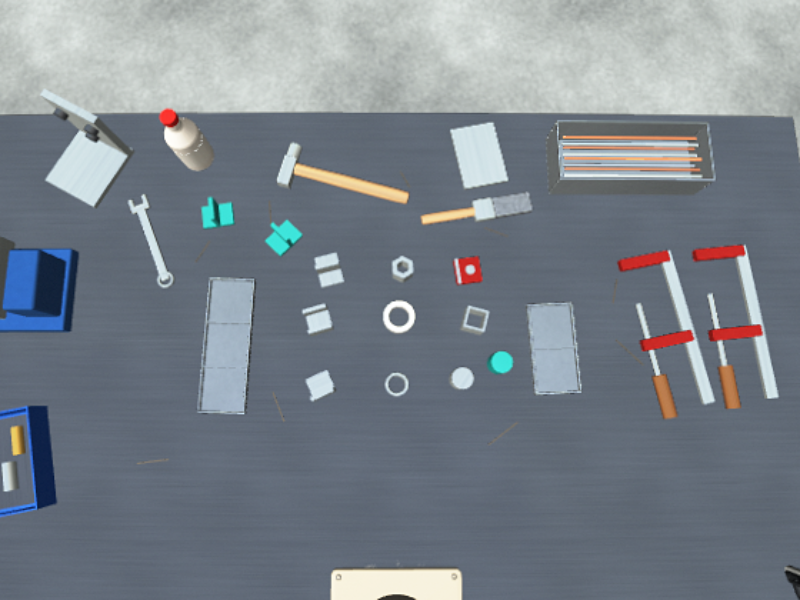

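View pics/side0.png

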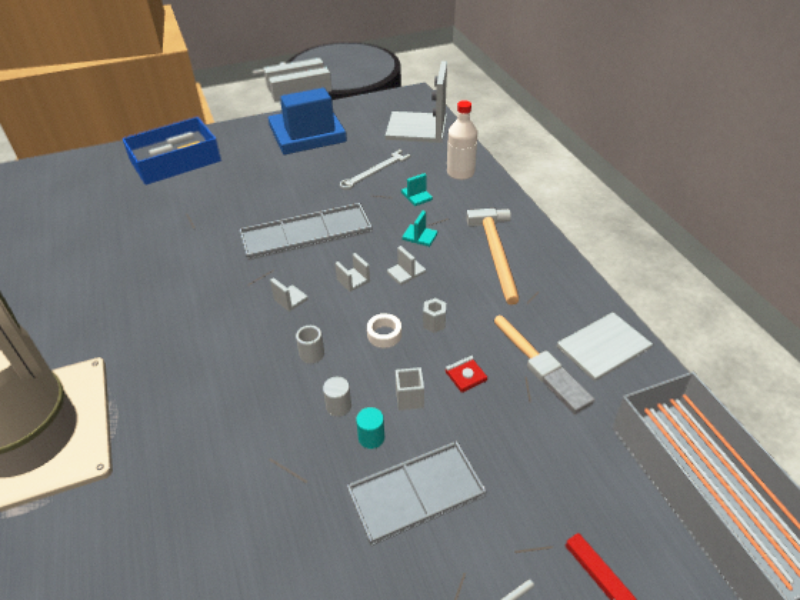

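Candidates by 800x600 top-view pixel:
- **Round tube:** the stub at (397,384), not the white tape ring at (399,316).
- **Tee:** grey at (328,268), not the turquoise ones at (217,213) and (284,237).
- **Bar to leave:** grey at (462,378). The turquoise one is at (501,362).
- **Channel to leave:** (318,318).
- **Angle:** (320,385).
- **Square tube:** (475,320).
- **Hexagon nut:** (402,267).
- **tray3:** left, (226,345).
- **tray2:** right, (554,348).

Next I'll take a wrist overview and rectify it to an orthophoto at the tops of the pieces.

```bash
cat > h.py <<'E'
from station import *
import numpy as np, cv2
from scipy.spatial.transform import Rotation as R
def q(a):  # tool down, jaw axis at world angle a
    c,s=np.cos(a),np.sin(a)
    return R.from_matrix(np.array([[s,0,c],[-c,0,s],[0,-1,0]])).as_quat()
def shot(name):
    s=read_state(); p=read_camera(name)
    if name=='wrist':
        T=np.eye(4);T[:3,:3]=R.from_quat(s['tool_rot']).as_matrix();T[:3,3]=s['eef_pos']
        p['M']=np.linalg.inv(T@np.array(p['T_tool_cam']))
    else: p['M']=np.array(p['camera_from_world'])
    return p
def project(p,X):
    C=np.asarray(X)@p['M'][:3,:3].T+p['M'][:3,3]
    u,v=C[...,0]/-C[...,2],-C[...,1]/-C[...,2]
    f=1+p['k1']*(u*u+v*v)
    return p['fx']*u*f+p['cx'],p['fy']*v*f+p['cy']
def ortho(p,x0,x1,y0,y1,z,s):
    """top-down map: image up = +x, image left = +y; s px per m"""
    x=np.linspace(x1,x0,int((x1-x0)*s));y=np.linspace(y1,y0,int((y1-y0)*s))
    X=np.stack([*np.meshgrid(x,y,indexing='ij'),np.full((len(x),len(y)),z)],-1)
    u,v=project(p,X)
    return cv2.remap(p['frame'][:,:,::-1].copy(),u.astype('f4'),v.astype('f4'),cv2.INTER_CUBIC)
def pins(p,names):
    for n in names: print(n,[(np.round(d['point'],3).tolist(),round(d['p'],2)) for d in pinpoint(n,p)[:3]])
E
python3 - <<'E'
from h import *
P=['rtube_c','stube_c','angle_c','tee_c','hexnut_c']
movep([0.47,0.0,0.33],q(np.pi/2))
p=shot('wrist');pins(p,P+['tray3','tray2'])
cv2.imwrite('pics/o1.png',ortho(p,.38,.72,-.2,.2,.05,1700))
t=shot('top')
a=ortho(t,.36,.66,.26,.38,.014,1900);b=ortho(t,.40,.62,-.36,-.24,.014,1900)
b=cv2.copyMakeBorder(b,0,a.shape[0]-b.shape[0],0,0,cv2.BORDER_CONSTANT)
cv2.imwrite('pics/tr.png',np.hstack([a,b]));print(a.shape,read_state()['time_s'])
E
```

```text
rtube_c [([0.44, 0.0, 0.021], 0.71)]
stube_c [([0.555, -0.148, 0.023], 0.8)]
angle_c [([0.421, 0.136, 0.019], 0.95)]
tee_c [([0.664, 0.132, 0.031], 0.77), ([0.769, 0.353, 0.023], 0.68)]
hexnut_c [([0.656, -0.015, 0.021], 0.93)]
tray3 [([0.514, 0.32, 0.001], 0.88), ([0.504, -0.298, 0.002], 0.75)]
tray2 [([0.514, 0.32, 0.001], 0.88), ([0.504, -0.298, 0.002], 0.75)]
(570, 228, 3) 3.9
```

View pics/o1.png

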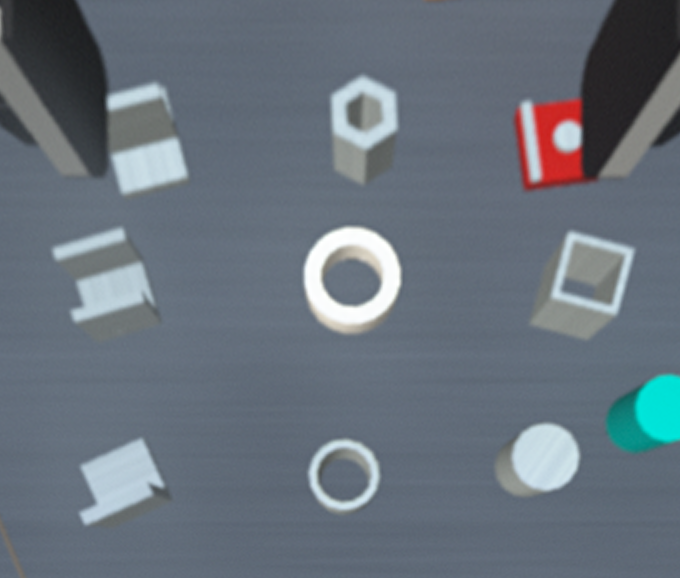

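View pics/tr.png

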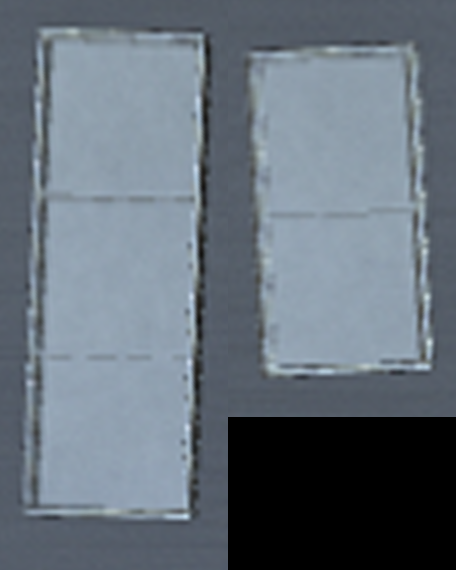

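Wrist map (1.7 px/mm):
- **Round tube:** ring at (344,474).
- **Square tube:** (594,273), turned about -12°.
- **Nut:** (364,112), flats facing ±y.
- **Tee:** about (140,140), turned about 14°.
- **Angle:** about (121,500), leg towards the robot, turned about 23°.

Trays: tray3 is at (.516,.3195), turned -1.7°. tray2 is at (.509,-.299), turned 3.2°. The sizes agree with those given.

I'll place the round tube first, then take close views of the others.

```bash
cat >> h.py <<'E'
D=np.pi/180
T3=((.5158,.3195),-1.66*D); T2=((.509,-.2992),3.2*D)
def slot(T,x,y=0):
    c,s=np.cos(T[1]),np.sin(T[1]); return T[0][0]+c*x-s*y, T[0][1]+s*x+c*y
def go(x,y,z,a):
    """movep with the half-turn needing the least wrist travel"""
    j=read_state()['joints'];best=None
    for k in (-1,0,1):
        try: s=ik([x,y,z],q(a+k*np.pi))
        except MotionError: s=None
        if s is not None:
            d=np.abs(np.array(s)-j).max()
            if best is None or d<best[0]: best=(d,s)
    movej(best[1])
def pick(x,y,a,z,op,near=None):
    command_gripper(op); go(x,y,.14,a)
    move_straight([x,y,z],velocity=.15)
    command_gripper(0.,60); print('gap mm',85*read_state()['finger_gap'])
    move_straight([x,y,.17],velocity=.15); print('gap mm',85*read_state()['finger_gap'])
def place(x,y,a,z,dg=.12):
    go(x,y,.17,a); move_straight([x,y,z+.03],velocity=.2); move_straight([x,y,z],velocity=.04)
    s=read_state();print('F',np.round(s['ft_force'],1),'tcp',np.round(s['eef_pos'],4))
    command_gripper(s['finger_gap']+dg); move_straight([x,y,.17],velocity=.2)
def look(x,y,a,z=.22):
    go(x,y,z,a); return shot('wrist')
E
python3 - <<'E'
from h import *
pick(.441,-.0025,np.pi/2,.010,.8)
x,y=slot(T3,0);place(x,y,np.pi/2+T3[1],.0155)
print(read_state()['time_s'])
P=[(.424,.133,'angle_c'),(.660,.131,'tee_c'),(.56,-.148,'stube_c'),(.659,-.0145,'hexnut_c')]
ims=[]
for x,y,n in P:
    try: p=look(x-.06,y,np.pi/2) if x>.5 else look(x,y,np.pi/2)
    except Exception as e: print(n,e);continue
    pins(p,[n]); z=.042 if 'hex' in n else .05
    ims.append(ortho(p,x-.05,x+.05,y-.05,y+.05,z,3000))
cv2.imwrite('pics/c.png',np.vstack([np.hstack(ims[:2]),np.hstack(ims[2:])]))
print(read_state()['time_s'])
E
```

```text
gap mm 41.23965118209724
gap mm 41.31134082214834
F [-0.4  0.6 -2.8] tcp [0.5158 0.3196 0.0154]
11.7083
angle_c [([0.425, 0.136, 0.025], 0.66)]
tee_c [([0.662, 0.131, 0.03], 0.86), ([0.766, 0.356, 0.026], 0.57)]
stube_c [([0.555, -0.144, 0.025], 0.74), ([0.561, 0.147, 0.021], 0.59)]
hexnut_c [([0.661, -0.013, 0.019], 0.77), ([0.558, 0.147, 0.021], 0.42)]Traceback (most recent call last):
  File "<stdin>", line 12, in <module>
    return _nx.concatenate(arrs, 1, dtype=dtype, casting=casting)
           ~~~~~~~~~~~~~~~^^^^^^^^^^^^^^^^^^^^^^^^^^^^^^^^^^^^^^^
ValueError: all the input array dimensions except for the concatenation axis must match exactly, but along dimension 0, the array at index 0 has size 299 and the array at index 1 has size 300
```

```bash
sed -i 's/int((x1-x0)\*s)/round((x1-x0)*s)/;s/int((y1-y0)\*s)/round((y1-y0)*s)/' h.py
python3 - <<'E'
from h import *
P=[(.659,-.0145,'hexnut_c'),(.56,-.148,'stube_c'),(.660,.131,'tee_c'),(.424,.133,'angle_c')]
ims=[]
for x,y,n in P:
    p=look(x-.06 if x>.5 else x,y,np.pi/2); z=.042 if 'hex' in n else .05
    ims.append(ortho(p,x-.05,x+.05,y-.05,y+.05,z,3000))
cv2.imwrite('pics/c.png',np.vstack([np.hstack(ims[:2]),np.hstack(ims[2:])]))
print(read_state()['time_s'])
E
```

```text
19.375
```

View pics/c.png

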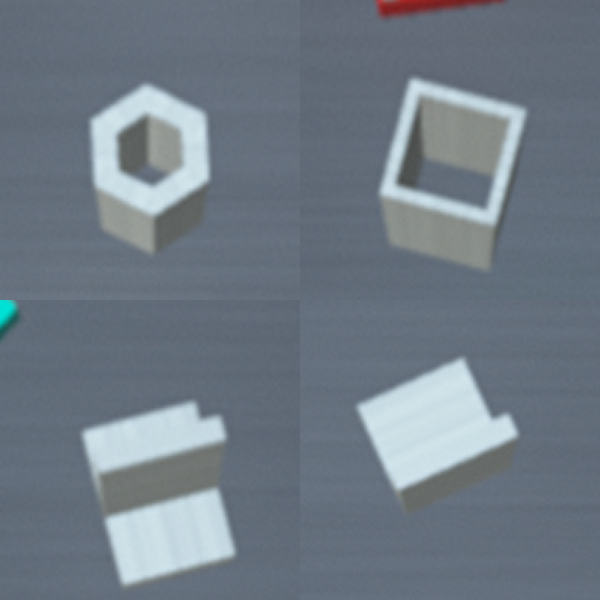

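Close crops (3 px/mm) confirm the shapes:
- **Nut:** centre (150,150), flats normal about 93°.
- **Square tube:** (453,151), jaw 74.7°.
- **Tee:** web centre about (160,443), normal 15.3°.
- **Angle:** leg centre about (454,451), normal 23°, foot away from the robot.

All are the bare-steel pieces.

Run:
```python
from h import *
pick(.4237,.1317,23.1*D,.016,.45)
x,y=slot(T3,-.101);place(x,y,T3[1],.0215,.15)
print(read_state()['time_s'])
pick(.5595,-.1492,74.7*D,.010,.8)
x,y=slot(T3,.084);place(x,y,np.pi/2+T3[1],.0155)
print(read_state()['time_s'])
p=look(.45,.3,np.pi/2,.25); cv2.imwrite('pics/t3.png',p['frame'][:,:,::-1])
```

```text
gap mm 7.2459503927331514
gap mm 6.929815652514874
F [-1.   0.  -2.9] tcp [0.4149 0.3226 0.0216]
27.2
gap mm 39.62301749106775
gap mm 39.091838293355345
F [ 0.4  0.8 -1.1] tcp [0.5998 0.3172 0.0155]
36.6917
```

View pics/t3.png

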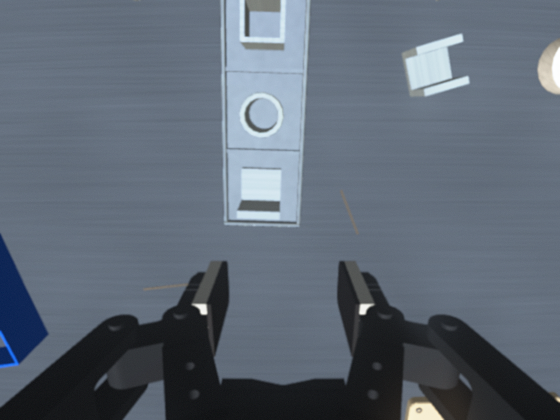

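The three pieces stand in tray3: angle at (261,193), round tube at (262,115), square tube at (262,22), all clear of the walls. Next are the tee and the nut.

Run:
```python
from h import *
pick(.6623,.1277,15.3*D,.016,.45)
x,y=slot(T2,.042);place(x,y,T2[1],.0215,.15)
print(read_state()['time_s'])
pick(.659,-.0145,93*D,.007,.8)
x,y=slot(T2,-.042);place(x,y,np.pi/2+T2[1],.0125)
print(read_state()['time_s'])
P=['rtube_c','stube_c','angle_c','tee_c','hexnut_c','bar_c','channel_c']
p=look(.45,-.3,np.pi/2,.25); cv2.imwrite('pics/t2.png',p['frame'][:,:,::-1]);pins(p,['tee_c','hexnut_c'])
go(.42,.05,.3,np.pi/2)
p=shot('side'); cv2.imwrite('pics/s2.png',cv2.resize(p['frame'][:,:,::-1],(800,600)));pins(p,P)
```

```text
gap mm 7.212929735460685
gap mm 7.41208880792555
F [ 0.6 -0.1 -2.5] tcp [ 0.5511 -0.2968  0.0216]
46.4333
gap mm 37.181648011410864
gap mm 37.33896122957934
F [-0.4 -0.2 -2.4] tcp [ 0.4672 -0.3015  0.0126]
54.95
tee_c [([0.553, -0.293, 0.031], 0.88)]
hexnut_c [([0.466, -0.303, 0.024], 0.82), ([0.507, -0.299, 0.001], 0.35)]
rtube_c [([0.516, 0.32, 0.026], 0.68), ([0.508, -0.302, 0.003], 0.47)]
stube_c [([0.6, 0.315, 0.026], 0.85)]
angle_c [([0.419, 0.324, 0.03], 0.59), ([0.513, 0.32, 0.028], 0.25)]
tee_c [([0.552, -0.294, 0.03], 0.93), ([0.73, 0.218, 0.026], 0.74), ([0.772, 0.354, 0.019], 0.64)]
hexnut_c [([0.466, -0.305, 0.024], 0.88)]
bar_c [([0.479, -0.19, 0.026], 0.86), ([0.45, -0.118, 0.023], 0.74)]
channel_c [([0.554, 0.15, 0.019], 0.83)]
```

View pics/t2.png

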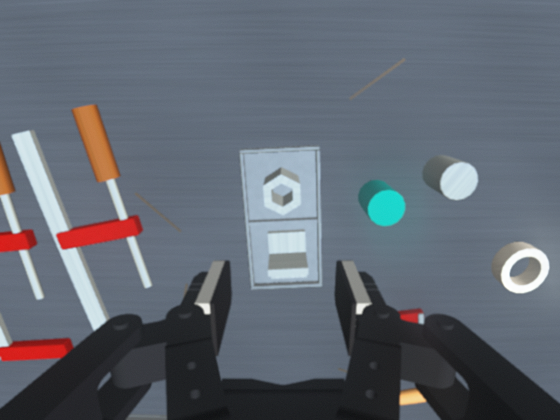

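View pics/s2.png

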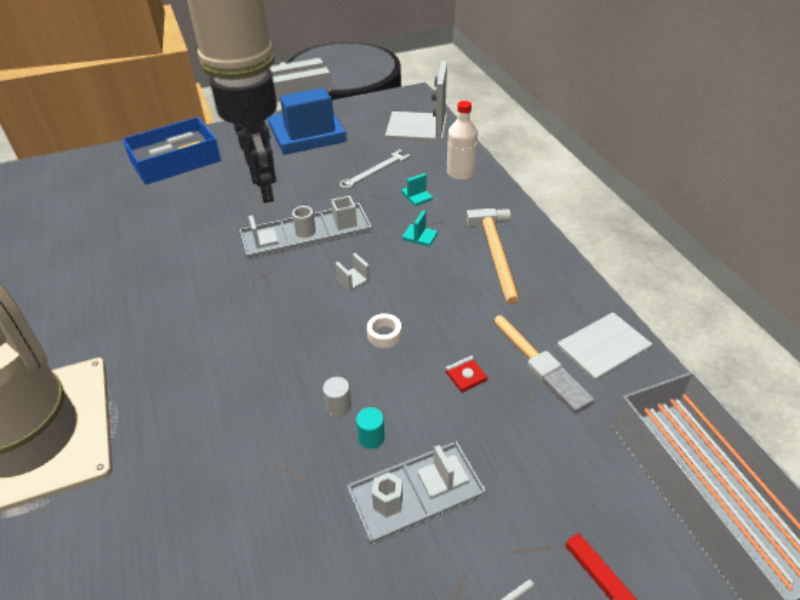

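The wrist view shows the nut at (283,192) and the tee at (288,255), each within its compartment. The side view shows all five pieces upright in their trays, with the bar (337,396) and channel (352,271) unmoved and the arm clear of everything.

```bash
python3 -c "
from station import *
dwell(.5);print(read_state()['time_s']);sign_off()"
```

```text
57.7583
the job is handed in; nothing more can be done
```

Both weld kits are made up, and I handed the job in at 57.8 s of the 131 s allowed. No verdict comes back from the hand-in.

- **Long tray:** the angle, round tube and square tube stand in the near, middle and far compartments.
- **Short tray:** the nut stands in the near compartment and the tee in the far one.

**Last checks:** the final wrist and side pictures showed all five pieces standing upright in their compartments. The networks put each within about 5 mm of its intended spot. The angle's point sits about 14–18 mm off its compartment centre, because I centred its foot; the limit is 39 mm. The jaw openings matched the piece widths to within about 1 mm, and the wrist force read about 3 N or less just before each release. The bar and the channel are where they were, to within the networks' few millimetres, and the arm is parked clear of everything.

**Failed or disagreed:** one script stopped on an image-stacking error, so I took four close views again; nothing on the table was affected. The networks twice gave the turquoise bar a higher score than the steel one, once at the start and once in the last check. I told them apart by colour and position.

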